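Put the cultured plate under the bench magnifier

ROBOT

A 6-joint arm with a two-finger parallel gripper is mounted at the origin on the work surface. World frame = base frame: x ahead of the robot, y to its left, z up, the work surface at z = 0. Lengths are in m, angles in degrees, forces in N, time in s.
With the tool pointing down it reaches from about 0.25 to 0.725 m from the base axis. Payload 9.7 kg.
Tool frame: the origin (TCP) lies midway between the tips of the shut fingers; the grasp point (between the pads) lies 19 mm behind it (bot.hold_point_z is the distance from the TCP to the grasp point, in m); z points along the fingers, y is the line along which they close (so a half turn about z gives the same grasp; the last joint's range is limited). The gripper opens to 85 mm and grips with 20 to 120 N. Pads are 22 mm wide; open, the fingers measure 114 mm over their backs; the gripper's body (76 mm by 85 mm) begins 54 mm behind the grasp point. The pads swing forward as they close: fully open they stand 13 mm farther back than shut.
Start: joints at [70.818, 4.979, 10.078, 95.1, 0, 90], TCP at [0.181, 0.519, 0.231] pointing down, gripper open.
Joint ranges: [-179.16, 179.16], [-48.56, 103.87], [-65.8, 70.77], [-126.05, 130.52], [-82.76, 87.17], [-180, 180]. Speed limits (degrees/s): [127.2, 127.2, 147.25, 180, 180, 180].

INTERFACE

Orientations are given as [roll, pitch, yaw] about the fixed x, y, z axes, in that order (R = Rz(yaw) Ry(pitch) Rx(roll)).
In Python, from workcell import bot gives the robot as it stands.
- The arm moves only by the tool play_rows, never from a script. Its argument "steps" is a list that holds one entry, the list of rows, each a list of 4 numbers: the shift along the tool's x, y, z in m, then the turn about the tool's z in rad. In form: [[[tx, ty, tz, yaw], ...]]. A call has exactly 5 rows; each row shifts and turns the commanded pose from where the row before left it, along the tool's axes as they then stand; what a row does not reach is not made up. A row lasts 1/12 s, in which the tool goes at most 41.7 mm and 7.16 degrees, less where a joint would pass 70% of its speed; a pose out of reach is approached as far as the arm can. A call is refused whole if a number of a shift passes 0.0417 or a number of a turn 0.125, either way. A call with a gripper value outside its range is refused whole. "gripper" is the finger opening in m, from 0 to 0.0854, set as the call begins (left out, the last holds). The fingers move at their own pace and stop on an object; "squeeze" is the grip in N (left out, the last holds). Time passes only in rows, so rows that do not move let the fingers close, or fill a call up. It gives the time, the measured TCP pose, the force, the opening and the grip force at its end, in the units of the state.
- bot.get_obs(): the state, without advancing time (a new reading comes with each control period).
- bot.camera(name): name is "scene" or "top" or "wrist"; returns a dict with "img" (384x512x3 uint8, blue, green, red), "vfov" (degrees; the focal length in pixels is half the picture's height over the tangent of half this angle, whatever the lens; pixels are square), "cx", "cy" (the principal point, pixels), "xyz" and "attitude" of the camera in the world. Camera axes: x right, y down, z forward; pixel columns grow to the right and rows downward; lengths in m; the calibration is good to about 2 mm. A picture is of the moment at which its call begins. There is no depth.
- bot.job_done(): hands the job in; it is judged then, once.
The state is a dict: "time": time; "q": joint angles; "qd": joint speeds; "joint_efforts": joint torques, N m; "ee_pos": TCP position; "tcp_rot": TCP orientation; "wrist_force": force on the tool from outside, world axes, zero at the start; "torque": the same for the moment, N m; "opening": finger opening in m; "grasp_force": force on a finger pad.
Only numpy, scipy, OpenCV 4.12 (cv2) and the standard library are available. Lean on these libraries where they do the work, as an engineer would, in place of code of your own. Each camera call takes 0.05 s, during which the arm holds its last target. There are 200 camera calls.

TASK

The round culture plate in the incubator drawer is due for reading: take it out, set it down flat (not dropped) in the middle of the light box's round white field, and leave the incubator with the square plate still in place and the drawer fully shut. Swing the bench magnifier round on its stiff arms until its lens is centred straight above the round plate, and leave it standing there. Do not tip the plates, and do not disturb the bottle, the jar or the forceps.

Things in the scene. Friction and masses are not known exactly. Their poses are not given: they have to be found in the camera images.
- incubator: white steel bench incubator, fixed, 260 deep (its x) x 220 wide (its y) x 150 high mm. Origin: centre of its underside, on the table. Its front looks along its own -x. The drawer takes up the front from 61 to 140 mm height; below it is a control panel. The top overhangs nothing: above 150 mm it is free.
- drawer (a joint): the plate drawer, m: 0 = fully shut, 0.19 = fully out; slides along the incubator's own -x, needs 2 to 4 N, stays where it is left. Tray: 186 wide x 214 long mm inside, walls 4 mm thick, 38 mm deep, floor 68 mm above the table. Front panel 14 mm thick, flush with the housing when shut. Drawn out 0.17 or more, the plates stand 50 mm or more clear of the housing: room for a gripper.
- drawer_bar (a point): centre of the drawer's handle: a straight round steel bar, 110 mm long along the incubator's y, on two stand-offs at its ends, 35 mm in front of the drawer's face and 116 mm above the table (34 mm below the incubator's top). It moves with the drawer. Can be pinched from above, fingers closing across it along the incubator's x; the bar is 11 mm thick.
- plate_round: the plate to be read: closed round culture plate, clear with amber medium, 60 mm across, 15 mm high, about 35 g. Origin: centre of its underside; z is its upright axis. It lies in the drawer beside the square plate, in the left or the right place, centre about 70 mm behind the tray's front wall, some 30 mm from the square plate and 18 mm from the tray's side wall, so there is room for fingers in front of and behind it.
- plate_square: closed square culture plate of the same clear and amber stuff, 60 x 60 x 15 mm, about 40 g, in the drawer's other place; it stays there. Origin: centre of its underside.
- lightbox: flat grey counting light box, fixed, 190 (its x) x 170 (its y) x 32 mm high. Origin: centre of its underside.
- field (a point): centre of the light box's round white field, 100 mm across, flush with its flat top, 32 mm above the table (10 mm from the box's centre towards its own +x).
- magnifier: the bench magnifier on its fixed round white foot, 156 mm across. Origin: underside of the foot, on the upright pivot axis of its post (22 mm thick). From the post go two level links, 250 mm each from pivot to pivot and from second pivot to lens centre, and a round head. Post top and links lie 176 to 243 mm above the table; the first link is above the second.
- shoulder (a joint): turn of the first link on the post, rad, counter-clockwise seen from above, 0 = the link points along the foot's own +y, range -1.0 to 1.2. Stiff: about 1.2 N m to turn, stays where it is left.
- elbow_axis (a point): on the upright pivot axis between the two links, at lens height, 250 mm from the post's axis; moves with the first link.
- elbow (a joint): turn of the second link (with the head) against the first, rad, counter-clockwise from above, 0 = links in one line, range 0 to 2.7. Stiff: about 0.8 N m to turn, stays where it is left.
- lens (a point): centre of the round lens (117 mm across) in the head, 190 mm above the table, 250 mm from the elbow axis; the head is a ring 156 mm across, 176 to 203 mm above the table, rigid with the second link.
- grip (a point): middle of the head's upright black grip: round, 20 mm thick, free from 208 to 254 mm above the table (this point at 234), standing on the head's rim in line with elbow axis and lens, 66 mm beyond the lens centre. Held from above and led sideways (4 to 10 N) it moves both links; it turns with the head, so a hand that does not turn along may slip off it.
- water_bottle: bystander: standing water bottle, 66 mm across, 200 mm high. Origin: centre of its underside.
- swab_jar: bystander: standing amber jar with a white cap, 56 mm across, 75 mm high. Origin: centre of its underside.
- forceps: bystander: steel forceps lying flat, about 126 mm long along its x, 10 mm high. Origin: under about its middle, on the table.

How it is judged:
By the outcome, as a careful person would: the job done as asked, in the order asked, and still so for the second after the job is handed in, with the robot touching nothing.
It also fails if it takes over 72 s, if anything falls off the work surface, if the arm or the gripper's body presses on something with over 40 N, if the wrist force passes 120 N, or if a joint passes its speed limit or range.

## Working session

There is one attempt and no reset: what is moved stays moved. The work goes in short steps, Python scripts to look and compute and a tool call to move; the robot and the scene stay as the last step left them, time stands still between calls to the robot, and variables do not carry over. Pictures are saved under pics/ and viewed, at most 10 in all, crops included, and the job is handed in when it is done.

Besides the shell and the picture viewer there is one more tool, called as name(argument=value, ...) on one line, values as JSON. play_rows: Moves the arm, as the interface text tells. Its arguments: {"type":"object","properties":{"steps":{"type":"array","items":{"type":"array","items":{"type":"array","items":{"type":"number"}}}},"gripper":{"type":"number"},"squeeze":{"type":"number"}},"required":["steps"]}

```bash
mkdir -p pics; ls; python3 - <<'E'
from workcell import bot
import cv2,json,numpy as np
o=bot.get_obs(); print(o, bot.hold_point_z)
for n in("scene","top"):
    c=bot.camera(n); cv2.imwrite(f"pics/{n}0.png",c["img"]); print(n,c["vfov"],c["cx"],c["cy"],c["xyz"],c["attitude"])
a=cv2.imread("pics/scene0.png");b=cv2.imread("pics/top0.png")
E
```

```text
pics
{'time': 0.0, 'q': array([7.08183523e+01, 5.01084513e+00, 1.00315140e+01, 9.51000227e+01,
       1.30145464e-03, 9.00010183e+01]), 'qd': array([ 0.08199612,  0.04848293, -0.11629168, -0.06478274,  0.02943194,
       -0.01732979]), 'joint_efforts': array([-1.73858789e-03, -5.20389998e+01,  4.64803505e+01,  1.63810834e-02,
        8.68305756e-05, -3.62655442e-06]), 'ee_pos': array([0.18062167, 0.51922992, 0.23055919]), 'tcp_rot': array([-1.79920646e+02, -1.30004308e-03,  1.60817332e+02]), 'wrist_force': array([0.58020998, 0.3516993 , 0.450167  ]), 'torque': array([-0.08651755, -0.02671562,  0.00502301]), 'grasp_force': 0.0, 'opening': 0.08545340098634688} 0.0187
scene 44.80723857837606 252.64129038234154 189.696061539247 [ 1.13470807 -0.31225244  1.28386469] [-149.57265845    0.54845395   57.46617981]
top 43.5919533733229 256.62287647331476 195.24185994038004 [0.33850371 0.05139038 1.41360292] [-169.49996807   -1.09960788  -91.27670877]
```

View pics/top0.png

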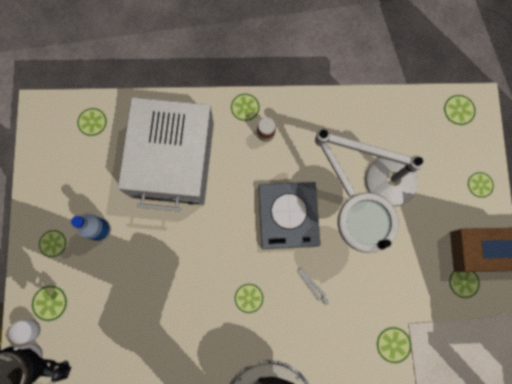

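View pics/scene0.png

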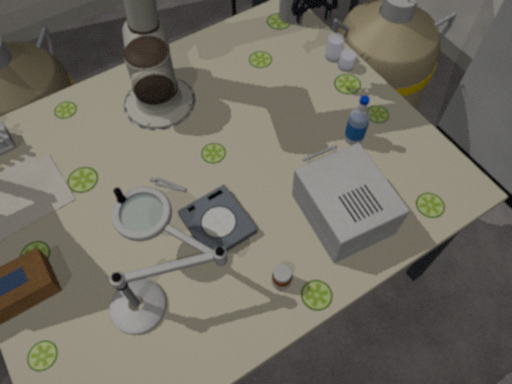

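```bash
cat > h.py <<'E'
import numpy as np,cv2
from scipy.spatial.transform import Rotation as R
def cam(c):
    f=192/np.tan(np.radians(c["vfov"]/2)); return f,c["cx"],c["cy"],np.array(c["xyz"]),R.from_euler("xyz",c["attitude"],degrees=True).as_matrix()
def ray(K,u,z):
    f,cx,cy,p,M=K; d=M@np.array([(u[0]-cx)/f,(u[1]-cy)/f,1]); return p+d*(z-p[2])/d[2]
def proj(K,X):
    f,cx,cy,p,M=K; d=M.T@(np.array(X)-p); return np.array([cx+f*d[0]/d[2],cy+f*d[1]/d[2]])
T=cam(dict(vfov=43.5919533733229,cx=256.62287647331476,cy=195.24185994038004,xyz=[0.33850371,0.05139038,1.41360292],attitude=[-169.49996807,-1.09960788,-91.27670877]))
S=cam(dict(vfov=44.80723857837606,cx=252.64129038234154,cy=189.696061539247,xyz=[1.13470807,-0.31225244,1.28386469],attitude=[-149.57265845,0.54845395,57.46617981]))
E
python3 - <<'E'
from h import *
a=cv2.imread("pics/top0.png"); b=cv2.imread("pics/scene0.png")
cv2.imwrite("pics/topc.png",cv2.resize(a[85:275,110:430],None,fx=2.5,fy=2.5,interpolation=cv2.INTER_CUBIC))
cv2.imwrite("pics/scenec.png",cv2.resize(b[85:335,95:415],None,fx=2.4,fy=2.4,interpolation=cv2.INTER_CUBIC))
E
```

```text
(no output)
```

View pics/topc.png

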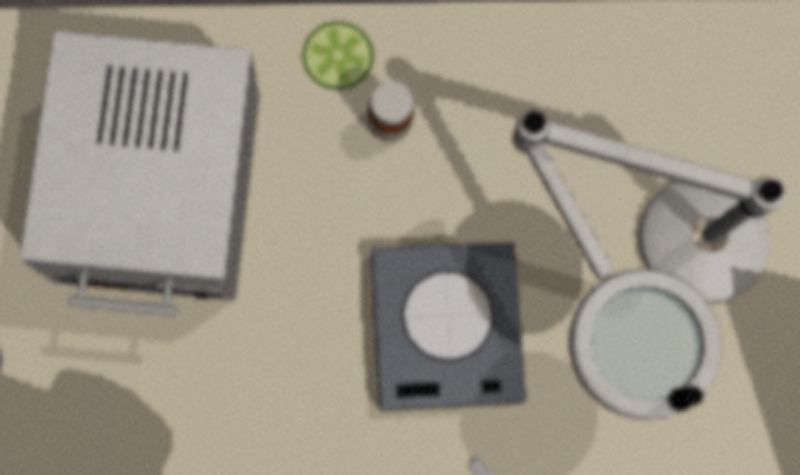

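View pics/scenec.png

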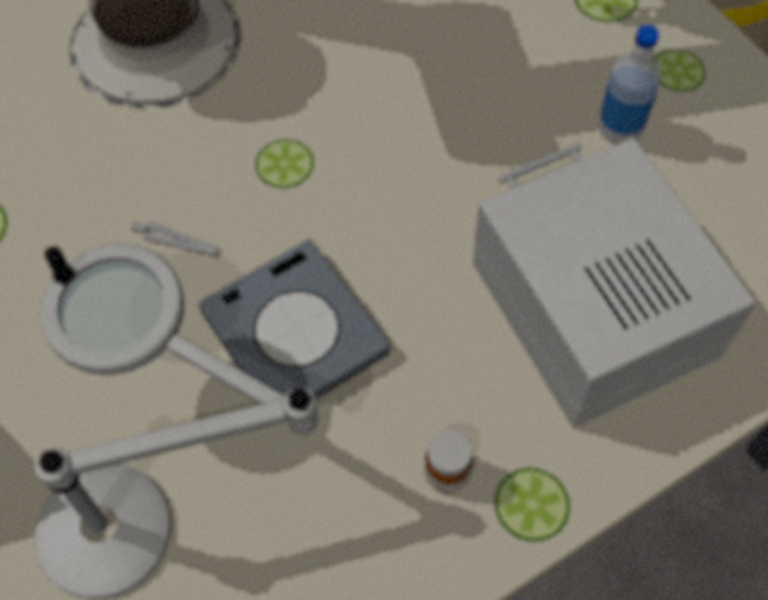

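```bash
python3 - <<'E'
from h import *
np.set_printoptions(precision=4,suppress=True)
t=lambda x,y:((x+.5)/2.5-.5+110,(y+.5)/2.5-.5+85)
s=lambda x,y:((x+.5)/2.4-.5+95,(y+.5)/2.4-.5+85)
P=lambda n,u,v,z:print(n,ray(T,t(*u),z)[:2] if u else '',ray(S,s(*v),z)[:2] if v else '')
for n,u,v in (("BackL",(54,32),(752,303)),("BackR",(251,51),(588,378)),("FR",(226,278),(480,207)),("FL",(24,259),(632,142))):P(n,u,v,.15)
P("bar1",(70,301),(580,150),.116);P("bar2",(176,310),(504,179),.116)
P("field",(448,316),(297,329),.032)
P("post",(769,190),(53,463),.243);P("elbow",(535,121),(299,400),.243);P("lens",(646,343),(112,307),.19);P("griptop",(686,396),(54,256),.254)
P("foot",(704,240),(103,532),0.01)
P("jar",(391,101),(450,449),.075)
P("forc",None,(175,238),.005)
P("bottle",None,(647,35),.2)
# fine field blob
for K,f,c in((T,"top0",(289,211)),(S,"scene0",(218,222))):
    a=cv2.imread(f"pics/{f}.png").min(2); m=(a>165).astype(np.uint8)
    k,l,st,ce=cv2.connectedComponentsWithStats(m); i=l[c[1],c[0]]; print(st[i],ce[i],ray(K,ce[i],.032))
E
```

```text
BackL [0.8537 0.3626] [0.8554 0.3581]
BackR [0.8283 0.1451] [0.8279 0.1435]
FR [0.5732 0.1729] [0.5804 0.1726]
FL [0.5979 0.3881] [0.6044 0.3868]
bar1 [0.5572 0.3459] [0.5623 0.3442]
bar2 [0.545  0.2306] [0.5459 0.2366]
field [ 0.5452 -0.0738] [ 0.5468 -0.073 ]
post [ 0.6362 -0.3845] [ 0.6426 -0.3872]
elbow [ 0.7127 -0.1504] [ 0.7155 -0.1519]
lens [ 0.4895 -0.2629] [ 0.4867 -0.2616]
griptop [ 0.4291 -0.2821] [ 0.435 -0.29 ]
foot [ 0.6349 -0.3873] [ 0.6406 -0.3897]
jar [ 0.7935 -0.0121] [ 0.7924 -0.012 ]
forc  [ 0.3283 -0.1365]
bottle  [0.5079 0.4775]
[273 195  32  32 744] [287.6304 211.3185] [ 0.5447 -0.0701  0.032 ]
[     0      0    512    384 196608] [255.5 191.5] [0.5187 0.0771 0.032 ]
```

The views agree within a few mm. The incubator is at about −6.3° yaw with its bar at (0.553, 0.287). The field is at (0.546, −0.0735), the post at (0.638, −0.387), and the lens at (0.488, −0.262). I'm moving above the bar first.

play_rows(steps=[[[0, 0, 0, 0.125], [0, 0, 0, 0.125], [0, 0, 0, 0.125], [0, 0, 0, 0.125], [0, 0, 0, 0.125]]], gripper=0.026)

```text
time: 0.52
ee_pos: [0.1807, 0.5193, 0.2308]
tcp_rot: [-180.0, 0.0, 124.7]
wrist_force: [0.3, -0.9, -0.3]
opening: 0.0267
grasp_force: 0.0
```

play_rows(steps=[[[0, 0, 0, 0.125], [0, 0, 0, 0.125], [0, 0, 0, 0.125], [0, 0, 0, 0.125], [0, 0, 0, 0.125]]])

```text
time: 0.93
ee_pos: [0.1807, 0.5193, 0.2308]
tcp_rot: [-180.0, 0.0, 88.8]
wrist_force: [0.1, 0.2, -0.6]
opening: 0.0259
grasp_force: 0.0
```

play_rows(steps=[[[0, 0, 0, 0.096], [-0.0146, 0.0304, 0, 0], [-0.0146, 0.0304, 0, 0], [-0.0146, 0.0304, 0, 0], [-0.0146, 0.0304, 0, 0]]])

```text
time: 1.35
ee_pos: [0.296, 0.4471, 0.2309]
tcp_rot: [-180.0, 0.0, 83.7]
wrist_force: [1.3, 0.4, -0.0]
opening: 0.0259
grasp_force: 0.0
```

play_rows(steps=[[[-0.0146, 0.0304, 0, 0], [-0.0146, 0.0304, 0, 0], [-0.0146, 0.0304, 0, 0], [-0.0146, 0.0304, 0, 0], [-0.0146, 0.0304, 0, 0]]])

```text
time: 1.77
ee_pos: [0.4394, 0.3576, 0.231]
tcp_rot: [-180.0, 0.0, 83.7]
wrist_force: [-0.8, 1.0, 1.0]
opening: 0.0261
grasp_force: 0.0
```

play_rows(steps=[[[-0.0146, 0.0304, 0, 0], [-0.0146, 0.0304, 0, 0], [-0.0146, 0.0304, 0, 0], [-0.0146, 0.0304, 0, 0], [0, 0, 0, 0]]])

```text
time: 2.18
ee_pos: [0.5564, 0.2841, 0.2295]
tcp_rot: [-180.0, 0.1, 83.5]
wrist_force: [-0.7, 0.1, -0.4]
opening: 0.0258
grasp_force: 0.0
```

```bash
python3 - <<'E'
from workcell import bot
import cv2
c=bot.camera("wrist"); cv2.imwrite("pics/w1.png",c["img"]); print({k:v for k,v in c.items() if k!="img"})
o=bot.get_obs(); print(o["time"],o["ee_pos"],o["tcp_rot"],o["opening"],o["wrist_force"])
E
```

```text
{'vfov': 65.57730062142036, 'cx': 253.79375688297944, 'cy': 193.7336198291537, 'xyz': array([0.56462201, 0.35006292, 0.37225994]), 'attitude': array([ 1.64597460e+02,  2.92395630e-03, -6.62942939e+00])}
2.2333 [0.55457329 0.28545295 0.22976864] [-1.79915294e+02  7.51668330e-02  8.34968607e+01] 0.02590704103758871 [-0.76542225  0.21150935  0.27681565]
```

View pics/w1.png

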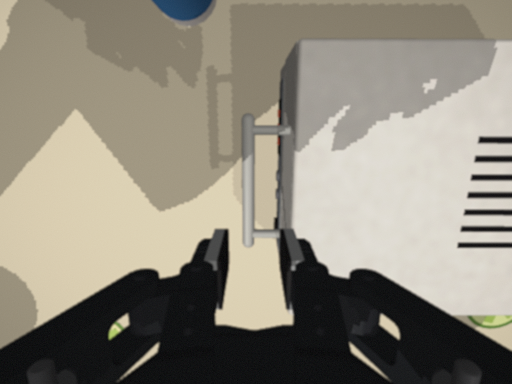

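The wrist picture shows the bar running from (248,115) to (248,246), almost midway between the fingers (gap centre about column 253).

```bash
python3 - <<'E'
from workcell import bot
from h import *
c=bot.camera("wrist");K=cam(c)
a=ray(K,(248.3,115),.116);b=ray(K,(248.3,246),.116);print(a,b,(a+b)/2,np.degrees(np.arctan2(*(a-b)[:2])))
o=bot.get_obs();print(o["ee_pos"])
E
```

```text
[0.557769  0.3493295 0.116    ] [0.54352896 0.23138426 0.116     ] [0.55064898 0.29035688 0.116     ] 6.884245130233264
[0.55336931 0.28643842 0.23022625]
```

play_rows(steps=[[[0.0032, -0.0032, 0.02, 0.005], [0, 0, 0.022, 0], [0, 0, 0.022, 0], [0, 0, 0.022, 0], [0, 0, 0.018, 0]]])

```text
time: 2.7
ee_pos: [0.5484, 0.2917, 0.1257]
tcp_rot: [-179.9, 0.0, 83.5]
wrist_force: [-0.0, 0.1, -0.2]
opening: 0.0257
grasp_force: 0.0
```

play_rows(steps=[[[0, 0, 0.01, 0], [0, 0, 0.01, 0], [0, 0, 0.009, 0], [0, 0, 0, 0], [0, 0, 0, 0]]])

```text
time: 3.12
ee_pos: [0.5498, 0.2918, 0.105]
tcp_rot: [179.7, -0.2, 83.4]
wrist_force: [-18.4, -6.5, 33.5]
opening: 0.0261
grasp_force: 18.4
```

play_rows(steps=[[[0, 0, 0, 0], [0, 0, 0, 0], [0, 0, 0, 0], [0, 0, 0, 0], [0, 0, 0, 0]]], gripper=0.0, squeeze=40)

```text
time: 3.53
ee_pos: [0.552, 0.2924, 0.1041]
tcp_rot: [179.5, -0.3, 83.4]
wrist_force: [-0.3, -1.3, 23.8]
opening: 0.0094
grasp_force: 39.2
```

play_rows(steps=[[[0, 0, -0.004, 0], [0, 0, -0.003, 0], [0, 0, 0, 0], [0, 0, 0, 0], [0, 0, 0, 0]]])

```text
time: 3.95
ee_pos: [0.5493, 0.2926, 0.1045]
tcp_rot: [-179.9, -0.1, 83.5]
wrist_force: [2.1, 8.2, -8.8]
opening: 0.009
grasp_force: 40.5
```

play_rows(steps=[[[0, -0.006, 0, 0], [0, -0.012, 0, 0], [0, -0.014, 0, 0], [0, -0.014, 0, 0], [0, -0.014, 0, 0]]])

```text
time: 4.37
ee_pos: [0.4898, 0.2996, 0.1045]
tcp_rot: [-180.0, -0.1, 83.5]
wrist_force: [3.8, 9.7, -11.3]
opening: 0.0094
grasp_force: 40.3
```

play_rows(steps=[[[0, -0.014, 0, 0], [0, -0.014, 0, 0], [0, -0.014, 0, 0], [0, -0.014, 0, 0], [0, -0.014, 0, 0]]])

```text
time: 4.78
ee_pos: [0.4201, 0.3077, 0.1045]
tcp_rot: [-180.0, -0.2, 83.5]
wrist_force: [5.4, 11.7, -14.1]
opening: 0.0095
grasp_force: 40.1
```

play_rows(steps=[[[0, -0.014, 0, 0], [0, -0.014, 0, 0], [0, -0.014, 0, 0], [0, -0.007, 0, 0], [0, 0, 0, 0]]])

```text
time: 5.2
ee_pos: [0.3702, 0.3136, 0.1045]
tcp_rot: [-179.9, -0.2, 83.6]
wrist_force: [-0.8, 13.3, -13.9]
opening: 0.0093
grasp_force: 40.0
```

play_rows(steps=[[[0, 0, 0, 0], [0, 0, 0, 0], [0, 0, -0.02, 0], [0, 0, -0.03, 0], [0, 0, -0.035, 0]]], gripper=0.03)

```text
time: 5.62
ee_pos: [0.3714, 0.3108, 0.1904]
tcp_rot: [-179.9, 0.1, 83.4]
wrist_force: [0.1, 0.4, 0.6]
opening: 0.0297
grasp_force: 0.0
```

play_rows(steps=[[[0, 0.02, -0.035, 0], [0, 0.03, -0.025, 0], [0, 0.035, 0, 0], [0, 0.035, 0, 0], [0, 0, 0, 0]]], gripper=0.0854)

```text
time: 6.03
ee_pos: [0.4959, 0.2968, 0.2488]
tcp_rot: [180.0, 0.1, 83.3]
wrist_force: [1.7, 0.8, 1.1]
opening: 0.0853
grasp_force: 0.0
```

```bash
python3 - <<'E'
from workcell import bot
from h import *
t=bot.camera("top")["img"]; s=bot.camera("scene")["img"];c=bot.camera("wrist")
cv2.imwrite("pics/t2.png",t);cv2.imwrite("pics/s2.png",s);cv2.imwrite("pics/w2.png",c["img"]);np.save("w2.npy",{k:v for k,v in c.items() if k!="img"},allow_pickle=True)
o=bot.get_obs(); print(o["time"],o["ee_pos"],o["tcp_rot"])
E
```

```text
6.1833 [0.49124784 0.29743143 0.25018822] [-1.79962718e+02  2.69423942e-02  8.33586407e+01]
```

View pics/w2.png

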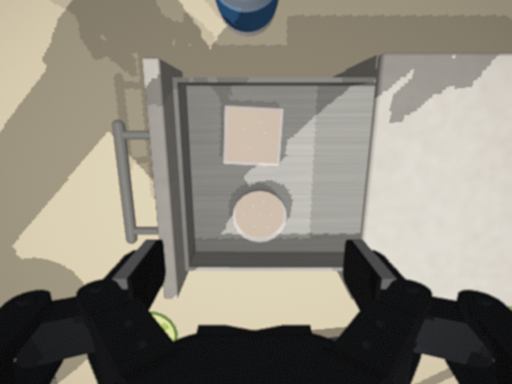

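The drawer is out. The wrist picture shows the round plate at about (260,215), in the right-hand place. The square plate is at (253,135).

```bash
python3 - <<'E'
from h import *
c=np.load("w2.npy",allow_pickle=True).item();K=cam(c);a=cv2.imread("pics/w2.png")
h=a.astype(int); m=((h.min(2)>120)&(h[...,2]-h[...,0]>15)).astype(np.uint8)*255; m[:, :200]=0;m[:,330:]=0
m=cv2.morphologyEx(m,cv2.MORPH_OPEN,np.ones((3,3)))
for q in cv2.findContours(m,cv2.RETR_EXTERNAL,cv2.CHAIN_APPROX_NONE)[0]:
    if cv2.contourArea(q)>800:
        x=cv2.boundingRect(q); u=(x[0]+x[2]/2-.5,x[1]+x[3]/2-.5)
        P=np.array([ray(K,p[0],.083)[:2] for p in q]); cc,r=cv2.minEnclosingCircle(P.astype(np.float32))
        print(x,u,ray(K,u,.083),cc,r,cv2.minAreaRect(P.astype(np.float32)))
E
```

```text
(200, 270, 130, 61) (264.5, 300.0) [0.48745358 0.14657297 0.083     ] (0.4891546964645386, 0.14566126465797424) 0.08704006671905518 ((0.48778897523880005, 0.14526745676994324), (0.08238077163696289, 0.15819774568080902), 83.22993469238281)
(234, 191, 51, 48) (259.0, 214.5) [0.49319838 0.25452697 0.083     ] (0.4931572377681732, 0.2544422149658203) 0.027999285608530045 ((0.49306774139404297, 0.25447720289230347), (0.05467354878783226, 0.05478455126285553), 13.089090347290039)
(225, 107, 57, 57) (253.0, 135.0) [0.4968713 0.3405385 0.083    ] (0.4962802231311798, 0.3398221433162689) 0.03808460757136345 ((0.4963171184062958, 0.339682012796402), (0.05526520311832428, 0.05509272962808609), 80.11175537109375)
(200, 0, 130, 50) (264.5, 24.5) [0.51955145 0.4397991  0.083     ] (0.519587516784668, 0.44416165351867676) 0.06135629490017891 ((0.5190975666046143, 0.43944817781448364), (0.04096236824989319, 0.11977875977754593), 83.19584655761719)
```

play_rows(steps=[[[-0.021, 0.0034, 0.01, 0], [-0.0214, 0.0034, 0.02, 0], [0, 0, 0.03, 0], [0, 0, 0.03, 0], [0, 0, 0.02, 0]]], gripper=0.074)

```text
time: 6.6
ee_pos: [0.4915, 0.2544, 0.1386]
tcp_rot: [-180.0, 0.0, 83.4]
wrist_force: [-0.5, 0.4, 0.6]
opening: 0.0737
grasp_force: 0.0
```

play_rows(steps=[[[0, 0, 0.01, 0], [0, 0, 0.01, 0], [0, 0, 0.01, 0], [0, 0, 0, 0], [0, 0, 0, 0]]])

```text
time: 7.02
ee_pos: [0.4932, 0.255, 0.1109]
tcp_rot: [180.0, -0.0, 83.4]
wrist_force: [-0.8, -0.4, -0.1]
opening: 0.074
grasp_force: 0.0
```

```bash
python3 - <<'E'
from workcell import bot
from h import *
c=bot.camera("wrist");K=cam(c);cv2.imwrite("pics/w3.png",c["img"]);np.save("w3.npy",{k:v for k,v in c.items() if k!="img"},allow_pickle=True)
o=bot.get_obs(); print(o["time"],o["ee_pos"],o["tcp_rot"],o["wrist_force"])
print(proj(K,(.493,.2545,.083)))
E
```

```text
7.0667 [0.49343747 0.25512905 0.11130911] [ 1.79939054e+02 -4.01181640e-02  8.34215020e+01] [0.29632766 0.56134045 0.1689463 ]
[252.78784959 225.45017513]
```

View pics/w3.png

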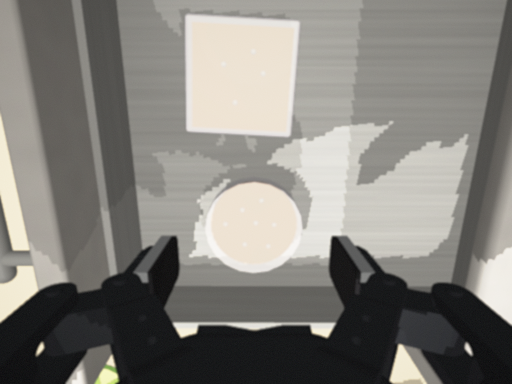

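The plate is centred at (254,226), midway between the fingers, where the estimate put it. Descending now.

play_rows(steps=[[[0, 0, 0.012, 0], [0, 0, 0.012, 0], [0, 0, 0.01, 0], [0, 0, 0.006, 0], [0, 0, 0, 0]]])

```text
time: 7.48
ee_pos: [0.4922, 0.2543, 0.068]
tcp_rot: [-179.8, 0.1, 83.4]
wrist_force: [-0.6, -0.0, -0.7]
opening: 0.0742
grasp_force: 0.0
```

play_rows(steps=[[[0, 0, 0.003, 0], [0, 0, 0.003, 0], [0, 0, 0, 0], [0, 0, 0, 0], [0, 0, 0, 0]]])

```text
time: 7.9
ee_pos: [0.4933, 0.2549, 0.0646]
tcp_rot: [180.0, -0.0, 83.4]
wrist_force: [-0.4, -0.2, 0.6]
opening: 0.0739
grasp_force: 0.0
```

play_rows(steps=[[[0, 0, 0, 0], [0, 0, 0, 0], [0, 0, 0, 0], [0, 0, 0, 0], [0, 0, 0, 0]]], gripper=0.05, squeeze=25)

```text
time: 8.32
ee_pos: [0.4934, 0.255, 0.0649]
tcp_rot: [180.0, -0.0, 83.4]
wrist_force: [-1.2, 0.4, 5.4]
opening: 0.059
grasp_force: 27.3
```

play_rows(steps=[[[0, 0, 0, 0], [0, 0, 0, 0], [0, 0, 0, 0], [0, 0, 0, 0], [0, 0, 0, 0]]])

```text
time: 8.73
ee_pos: [0.4934, 0.2549, 0.0649]
tcp_rot: [180.0, -0.0, 83.4]
wrist_force: [0.5, -0.5, 5.1]
opening: 0.0588
grasp_force: 27.3
```

play_rows(steps=[[[0, 0, -0.006, 0], [0, 0, -0.012, 0], [0, 0, -0.02, 0], [0, 0, -0.025, 0], [0, 0, -0.025, 0]]])

```text
time: 9.15
ee_pos: [0.4928, 0.2547, 0.1537]
tcp_rot: [-180.0, 0.0, 83.4]
wrist_force: [0.2, 0.5, -1.4]
opening: 0.0588
grasp_force: 27.1
```

play_rows(steps=[[[0, 0, -0.012, 0], [-0.008, 0.002, 0, 0], [-0.016, 0.0045, 0, 0], [-0.02, 0.0055, 0, 0], [-0.02, 0.0055, 0, 0]]])

```text
time: 9.57
ee_pos: [0.5027, 0.1881, 0.1628]
tcp_rot: [-179.9, 0.1, 83.5]
wrist_force: [-0.1, -0.3, -0.5]
opening: 0.0589
grasp_force: 27.1
```

play_rows(steps=[[[-0.022, 0.006, 0, 0], [-0.022, 0.006, 0, 0], [-0.022, 0.006, 0, 0], [-0.022, 0.006, 0, 0], [-0.022, 0.006, 0, 0]]])

```text
time: 9.98
ee_pos: [0.5198, 0.0748, 0.1628]
tcp_rot: [-179.9, 0.0, 83.4]
wrist_force: [-0.8, 0.2, 0.0]
opening: 0.0587
grasp_force: 27.1
```

play_rows(steps=[[[-0.022, 0.006, 0, 0], [-0.022, 0.006, 0, 0], [-0.022, 0.006, 0, 0], [-0.022, 0.006, 0, 0], [-0.022, 0.006, 0, 0]]])

```text
time: 10.4
ee_pos: [0.5369, -0.0378, 0.1628]
tcp_rot: [-179.9, 0.0, 83.4]
wrist_force: [0.3, -0.3, -0.7]
opening: 0.0591
grasp_force: 27.1
```

play_rows(steps=[[[-0.02, 0.007, 0, 0], [-0.011, 0.0035, 0, 0], [0, 0, 0.02, 0], [0, 0, 0.02, 0], [0, 0, 0, 0]]])

```text
time: 10.82
ee_pos: [0.5423, -0.0683, 0.1196]
tcp_rot: [-179.6, -0.0, 83.4]
wrist_force: [-1.0, 0.8, -1.1]
opening: 0.0589
grasp_force: 27.2
```

```bash
python3 - <<'E'
from workcell import bot
from h import *
c=bot.camera("wrist");K=cam(c);cv2.imwrite("pics/w4.png",c["img"]);np.save("w4.npy",{k:v for k,v in c.items() if k!="img"},allow_pickle=True)
o=bot.get_obs(); print(o["time"],o["ee_pos"],o["tcp_rot"],o["wrist_force"],o["opening"])
print(proj(K,(.5455,-.0735,.032)))
E
```

```text
10.8667 [ 0.54276855 -0.06812112  0.12173359] [-1.79723268e+02 -6.78671583e-03  8.33984594e+01] [-1.13563013  0.27583521  0.36233815] 0.058926906598967654
[258.56028927 203.27864653]
```

View pics/w4.png

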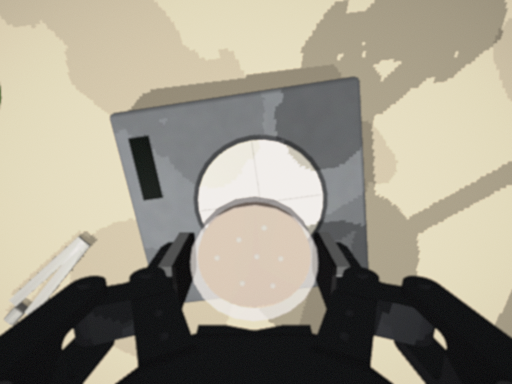

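```bash
python3 - <<'E'
from h import *
c=np.load("w4.npy",allow_pickle=True).item();K=cam(c)
a=cv2.imread("pics/w4.png")
w=(a.min(2)>205).astype(np.uint8);w=w[:200];k=cv2.connectedComponentsWithStats(w);i=k[1][170,240];ys,xs=np.where(k[1]==i);print(k[2][i])
q=max(cv2.findContours((k[1]==i).astype(np.uint8),cv2.RETR_EXTERNAL,cv2.CHAIN_APPROX_NONE)[0],key=len)[:,0]
q=q[(q[:,1]<196)];P=np.array([ray(K,p,.032)[:2] for p in q])
s=np.linalg.lstsq(np.c_[2*P,np.ones(len(P))],(P**2).sum(1),rcond=None)[0];print("circ",s[:2],np.sqrt(s[2]+s[0]**2+s[1]**2))
print("field",ray(K,(260.5,198),.032),"plate",ray(K,(254,256),.140), "proj tcp",proj(K,(.5428,-.0681,.14)))
E
```

```text
[ 199  140  123   60 5455]
circ [ 0.54638795 -0.06920748] 0.045571002807426174
field [ 0.54755144 -0.06926629  0.032     ] plate [ 0.5434058  -0.06483131  0.14      ] proj tcp [253.51686898 262.63481741]
```

play_rows(steps=[[[-0.003, 0.0039, 0.015, 0], [0, 0, 0.022, 0], [0, 0, 0.02, 0], [0, 0, 0.015, 0], [0, 0, 0.01, 0]]])

```text
time: 11.28
ee_pos: [0.5475, -0.0713, 0.0415]
tcp_rot: [-179.9, -0.0, 83.4]
wrist_force: [0.3, -0.2, 0.1]
opening: 0.0588
grasp_force: 27.2
```

play_rows(steps=[[[0, 0, 0.003, 0], [0, 0, 0.002, 0], [0, 0, 0.0015, 0], [0, 0, 0.001, 0], [0, 0, 0, 0]]])

```text
time: 11.7
ee_pos: [0.5483, -0.0716, 0.0355]
tcp_rot: [179.9, -0.0, 83.4]
wrist_force: [0.3, -1.0, -0.7]
opening: 0.0586
grasp_force: 27.2
```

play_rows(steps=[[[0, -0.0015, 0.002, 0], [0, 0, 0.0015, 0], [0, 0, 0.0015, 0], [0, 0, 0, 0], [0, 0, 0, 0]]])

```text
time: 12.12
ee_pos: [0.5464, -0.0714, 0.0297]
tcp_rot: [-180.0, -0.0, 83.4]
wrist_force: [0.4, 0.3, -0.5]
opening: 0.0589
grasp_force: 27.2
```

play_rows(steps=[[[0, 0, 0.001, 0], [0, 0, 0.0, 0], [0, 0, 0, 0], [0, 0, 0, 0], [0, 0, 0, 0]]])

```text
time: 12.53
ee_pos: [0.5466, -0.0715, 0.0289]
tcp_rot: [180.0, 0.0, 83.4]
wrist_force: [1.5, -0.6, 1.0]
opening: 0.0585
grasp_force: 27.3
```

play_rows(steps=[[[0, 0, 0.0006, 0], [0, 0, 0.0, 0], [0, 0, 0, 0], [0, 0, 0, 0], [0, 0, 0, 0]]])

```text
time: 12.95
ee_pos: [0.5466, -0.0715, 0.0289]
tcp_rot: [180.0, 0.0, 83.4]
wrist_force: [-2.8, 0.0, 6.4]
opening: 0.0591
grasp_force: 27.8
```

play_rows(steps=[[[0, 0, 0, 0], [0, 0, 0, 0], [0, 0, 0, 0], [0, 0, 0, 0], [0, 0, 0, 0]]], gripper=0.072)

```text
time: 13.37
ee_pos: [0.5464, -0.0714, 0.028]
tcp_rot: [-180.0, 0.0, 83.4]
wrist_force: [-0.4, 0.2, -0.3]
opening: 0.0721
grasp_force: 0.0
```

play_rows(steps=[[[0, 0, 0, 0], [0, 0, -0.01, 0], [0, 0, -0.02, 0], [0, 0, -0.025, 0], [0, 0, -0.03, 0]]])

```text
time: 13.78
ee_pos: [0.5457, -0.0713, 0.1137]
tcp_rot: [-179.9, -0.0, 83.4]
wrist_force: [1.6, -0.4, 0.3]
opening: 0.0718
grasp_force: 0.0
```

play_rows(steps=[[[0, 0, -0.03, 0], [0, 0, -0.03, 0], [0, 0, -0.02, 0], [0, 0, 0, 0], [0, 0, 0, 0]]])

```text
time: 14.2
ee_pos: [0.5471, -0.0715, 0.1951]
tcp_rot: [179.8, 0.0, 83.4]
wrist_force: [0.2, -0.9, 0.3]
opening: 0.072
grasp_force: 0.0
```

```bash
python3 - <<'E'
from workcell import bot
from h import *
c=bot.camera("wrist");K=cam(c);cv2.imwrite("pics/w5.png",c["img"]);np.save("w5.npy",{k:v for k,v in c.items() if k!="img"},allow_pickle=True)
o=bot.get_obs(); print(o["time"],o["ee_pos"],o["tcp_rot"],o["wrist_force"],o["opening"])
E
```

```text
14.25 [ 0.54653307 -0.07143702  0.19354068] [1.79963465e+02 4.28877134e-04 8.34124470e+01] [ 0.78218332 -0.24426165 -1.11806587] 0.0720218829654794
```

View pics/w5.png

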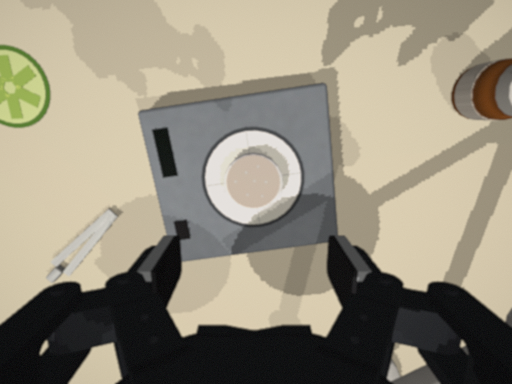

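The plate rests flat near the field centre: the field ring is at about (253,177) and the plate at (254,180). I'll measure the offset more exactly.

```bash
python3 - <<'E'
from h import *
c=np.load("w5.npy",allow_pickle=True).item();K=cam(c);a=cv2.imread("pics/w5.png").astype(int)
def fit(q,z):
    P=np.array([ray(K,p,z)[:2] for p in q]);s=np.linalg.lstsq(np.c_[2*P,np.ones(len(P))],(P**2).sum(1),rcond=None)[0];return s[:2],np.sqrt(s[2]+s[0]**2+s[1]**2)
g=((a.min(2)<75)|(a[...,2]-a[...,0]>2)|(a.min(2)>150))
d=(a.min(2)>125).astype(np.uint8);d[:128]=0;d[228:]=0;d[:,:200]=0;d[:,306:]=0
q=max(cv2.findContours(cv2.morphologyEx(d,cv2.MORPH_CLOSE,np.ones((7,7))),cv2.RETR_EXTERNAL,cv2.CHAIN_APPROX_NONE)[0],key=len)[:,0]
q=cv2.convexHull(q)[:,0];print(q.min(0),q.max(0),fit(q,.032))
m=((a[...,2]-a[...,0]>12)&(a.min(2)>90)).astype(np.uint8);m[:148]=0;m[212:]=0;m[:,:222]=0;m[:,286:]=0
m=cv2.morphologyEx(m,cv2.MORPH_OPEN,np.ones((5,5)))
q=cv2.convexHull(max(cv2.findContours(m,cv2.RETR_EXTERNAL,cv2.CHAIN_APPROX_NONE)[0],key=len))[:,0];print(q.min(0),q.max(0),fit(q,.045))
E
```

```text
[200 128] [305 227] (array([ 0.53505104, -0.05875575]), np.float64(0.06953508652168086))
[222 148] [285 211] (array([ 0.55379718, -0.06916986]), np.float64(0.03661567844800497))
```

```bash
python3 - <<'E'
from h import *
c=np.load("w5.npy",allow_pickle=True).item();K=cam(c)
print(ray(K,(253,177.5),.032),ray(K,(254,180),.043), proj(K,(.5465,-.0715,.043)))
a=cv2.imread("pics/w5.png")
C=cv2.HoughCircles(cv2.resize(cv2.cvtColor(a,6)[110:245,180:325],None,fx=4,fy=4,interpolation=2),cv2.HOUGH_GRADIENT,1,20,param1=60,param2=30,minRadius=90,maxRadius=220)
print([[x/4+180,y/4+110,r/4] for x,y,r in C[0][:6]] if C is not None else None)
E
```

```text
[ 0.54732567 -0.07137376  0.032     ] [ 0.54829824 -0.07170213  0.043     ] [252.21377286 180.00965104]
[[np.float32(253.125), np.float32(177.125), np.float32(47.55)], [np.float32(247.125), np.float32(176.875), np.float32(45.775)], [np.float32(253.125), np.float32(170.625), np.float32(52.925)], [np.float32(253.875), np.float32(182.875), np.float32(52.375)], [np.float32(258.625), np.float32(177.875), np.float32(45.775)], [np.float32(246.875), np.float32(171.125), np.float32(42.45)]]
```

play_rows(steps=[[[0, 0, -0.02, 0], [0.0257, -0.0185, 0, 0], [0.0257, -0.0185, 0, 0], [0.0257, -0.0185, 0, 0], [0.0257, -0.0185, 0, 0]]], gripper=0.0)

```text
time: 14.67
ee_pos: [0.4834, 0.04, 0.2118]
tcp_rot: [-179.9, 0.0, 83.4]
wrist_force: [0.9, -0.2, 0.4]
opening: 0.0109
grasp_force: 0.0
```

play_rows(steps=[[[0.0257, -0.0185, 0, 0], [0.0257, -0.0185, 0, 0], [0.0257, -0.0185, 0, 0], [0.0257, -0.0185, 0, 0], [0.0257, -0.0185, 0, 0]]])

```text
time: 15.08
ee_pos: [0.4061, 0.1783, 0.212]
tcp_rot: [-179.9, 0.1, 83.4]
wrist_force: [1.0, 0.4, -0.3]
opening: -0.0003
grasp_force: 0.0
```

play_rows(steps=[[[0.0257, -0.0185, 0, 0], [0.0257, -0.0185, 0, 0], [0.0257, -0.0185, 0, 0], [0.0257, -0.0185, 0, 0], [0.0257, -0.0185, 0, 0]]])

```text
time: 15.5
ee_pos: [0.329, 0.3165, 0.212]
tcp_rot: [-179.9, 0.1, 83.4]
wrist_force: [0.6, 0.6, -0.3]
opening: -0.0
grasp_force: 0.0
```

play_rows(steps=[[[0, 0, 0.02, 0], [0, 0, 0.03, 0], [0, 0, 0.03, 0], [0, 0, 0.023, 0], [0, 0, 0.01, 0]]])

```text
time: 15.92
ee_pos: [0.3287, 0.3142, 0.0958]
tcp_rot: [-179.8, 0.3, 83.4]
wrist_force: [1.0, -0.3, -1.0]
opening: -0.0001
grasp_force: 0.0
```

play_rows(steps=[[[0, 0.012, 0, 0], [0, 0.01, 0, 0], [0, 0.012, 0, 0], [0, 0.015, 0, 0], [0, 0.015, 0, 0]]])

```text
time: 16.33
ee_pos: [0.3959, 0.3082, 0.1011]
tcp_rot: [180.0, -0.0, 83.4]
wrist_force: [-4.2, 1.0, 0.1]
opening: -0.0
grasp_force: 1.7
```

play_rows(steps=[[[0, 0.015, 0, 0], [0, 0.015, 0, 0], [0, 0.015, 0, 0], [0, 0.015, 0, 0], [0, 0.015, 0, 0]]])

```text
time: 16.75
ee_pos: [0.4708, 0.2994, 0.1011]
tcp_rot: [180.0, -0.1, 83.4]
wrist_force: [-3.2, 0.7, -0.9]
opening: -0.0001
grasp_force: 1.7
```

play_rows(steps=[[[0, 0.015, 0, 0], [0, 0.015, 0, 0], [0, 0.01, 0, 0], [0, 0.007, 0, 0], [0, 0.005, 0, 0]]])

```text
time: 17.17
ee_pos: [0.5216, 0.2934, 0.1006]
tcp_rot: [180.0, -0.0, 83.4]
wrist_force: [-2.8, -0.7, 2.5]
opening: 0.0001
grasp_force: 1.2
```

play_rows(steps=[[[0, 0.004, 0, 0], [0, 0.003, 0, 0], [0, 0.002, 0, 0], [0, 0.002, 0, 0], [0, 0, 0, 0]]])

```text
time: 17.58
ee_pos: [0.5313, 0.2926, 0.1002]
tcp_rot: [180.0, -0.0, 83.4]
wrist_force: [0.5, -0.2, 0.8]
opening: 0.0003
grasp_force: 0.0
```

play_rows(steps=[[[0, 0.001, 0, 0], [0, 0.001, 0, 0], [0, 0, 0, 0], [0, 0, 0, 0], [0, 0, 0, 0]]])

```text
time: 18.0
ee_pos: [0.5329, 0.2924, 0.1002]
tcp_rot: [-180.0, -0.0, 83.4]
wrist_force: [-2.7, 0.5, 1.1]
opening: 0.0002
grasp_force: 1.6
```

play_rows(steps=[[[0, 0.001, 0, 0], [0, 0.001, 0, 0], [0, 0.001, 0, 0], [0, 0, 0, 0], [0, 0, 0, 0]]])

```text
time: 18.42
ee_pos: [0.5333, 0.2923, 0.1001]
tcp_rot: [-179.7, 0.0, 83.5]
wrist_force: [-17.6, 2.1, 7.6]
opening: -0.0002
grasp_force: 9.1
```

play_rows(steps=[[[0, 0.001, 0, 0], [0, 0.001, 0, 0], [0, 0, 0, 0], [0, 0, 0, 0], [0, 0, 0, 0]]])

```text
time: 18.83
ee_pos: [0.5335, 0.2923, 0.1001]
tcp_rot: [-179.5, 0.0, 83.5]
wrist_force: [-26.9, 1.5, 10.7]
opening: 0.0003
grasp_force: 14.0
```

play_rows(steps=[[[0, -0.01, 0, 0], [0, -0.025, 0, 0], [0, 0, -0.0333, 0.123], [0, 0, -0.0333, 0.123], [0, 0, -0.0333, 0.123]]])

```text
time: 19.25
ee_pos: [0.5027, 0.2954, 0.2007]
tcp_rot: [180.0, 0.1, 61.9]
wrist_force: [1.1, 0.5, 1.1]
opening: -0.0001
grasp_force: 0.0
```

play_rows(steps=[[[0, 0, -0.0333, 0.123], [0, 0, -0.0333, 0.123], [0, 0, -0.0333, 0.123], [0, 0, 0, 0.123], [0, 0, 0, 0.123]]])

```text
time: 19.67
ee_pos: [0.5113, 0.2834, 0.3026]
tcp_rot: [-179.3, -0.3, 28.6]
wrist_force: [0.1, -0.4, -0.9]
opening: -0.0
grasp_force: 0.0
```

play_rows(steps=[[[0, 0, 0, 0.123], [-0.0167, 0.0329, 0, 0], [-0.0167, 0.0329, 0, 0], [-0.0167, 0.0329, 0, 0], [-0.0167, 0.0329, 0, 0]]], gripper=0.05)

```text
time: 20.08
ee_pos: [0.5189, 0.1023, 0.2952]
tcp_rot: [-177.9, 0.1, 24.6]
wrist_force: [-0.1, 0.0, 0.0]
opening: 0.0499
grasp_force: 0.0
```

play_rows(steps=[[[-0.0167, 0.0329, 0, 0], [-0.0167, 0.0329, 0, 0], [-0.0167, 0.0329, 0, 0], [-0.0167, 0.0329, 0, 0], [-0.0167, 0.0329, 0, 0]]])

```text
time: 20.5
ee_pos: [0.5112, -0.0823, 0.2896]
tcp_rot: [-178.0, 0.1, 24.6]
wrist_force: [0.9, 0.0, -0.7]
opening: 0.05
grasp_force: 0.0
```

play_rows(steps=[[[-0.0167, 0.0329, 0, 0], [-0.0167, 0.0329, 0, 0], [-0.0167, 0.0329, 0, 0], [-0.0167, 0.0329, 0, 0], [0, 0, 0, 0]]])

```text
time: 20.92
ee_pos: [0.5049, -0.2332, 0.2835]
tcp_rot: [-178.0, 0.2, 24.4]
wrist_force: [0.2, 0.3, 0.2]
opening: 0.0502
grasp_force: 0.0
```

```bash
python3 - <<'E'
from workcell import bot
from h import *
c=bot.camera("wrist");t=bot.camera("top")["img"];K=cam(c);np.save("w6.npy",{k:v for k,v in c.items() if k!="img"},allow_pickle=True)
cv2.imwrite("pics/t6.png",t);cv2.imwrite("pics/w6.png",c["img"])
cv2.imwrite("pics/wt6.png",np.hstack([cv2.resize(c["img"],(400,300)),cv2.resize(t[85:265,110:350],(400,300),interpolation=2)]))
o=bot.get_obs(); print(o["time"],o["ee_pos"],o["tcp_rot"],o["wrist_force"],o["opening"])
print(proj(K,(.432,-.29,.254)))
E
```

```text
21.0167 [ 0.50525789 -0.22914905  0.2842994 ] [-1.77893343e+02  1.45228168e-01  2.44532110e+01] [-0.51726859  0.73365723  0.44819682] 0.04983142898430513
[285.99261088 345.95116648]
```

View pics/wt6.png

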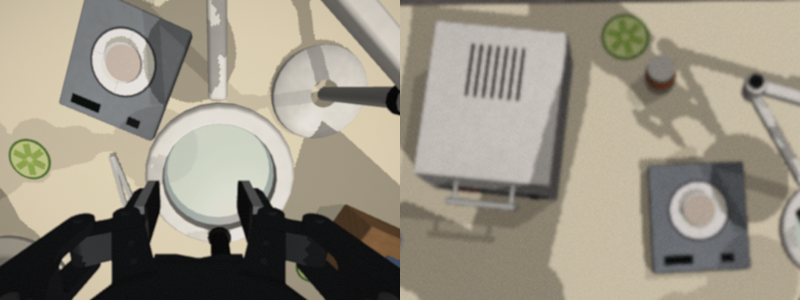

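The light box and plate look right and the drawer looks shut. The magnifier head is at about (281,220) and the grip top at about (280,298) in full-size wrist pixels.

```bash
python3 - <<'E'
from h import *
np.set_printoptions(precision=4,suppress=True)
c=np.load("w6.npy",allow_pickle=True).item();K=cam(c)
print(K[3],c["attitude"])
print("grip",ray(K,(280,299),.254)[:2],"lens",ray(K,(281,223),.19)[:2],"plate",ray(K,(158,78),.045)[:2],"headedges",ray(K,(188,220),.203)[:2],ray(K,(375,220),.203)[:2])
print(proj(K,(.488,-.262,.19)),proj(K,(.5475,-.0716,.045)))
a=cv2.imread("pics/top0.png");b=cv2.imread("pics/t6.png")
d=cv2.absdiff(a,b).max(2)
for n,(x0,x1,y0,y1) in dict(inc=(120,215,95,215),jar=(255,280,110,142),bottle=(68,112,210,243),forc=(294,330,262,305)).items():
    q=d[y0:y1,x0:x1]; print(n,q.mean(),(q>40).sum(), cv2.phaseCorrelate(np.float32(cv2.cvtColor(a,6)[y0:y1,x0:x1]),np.float32(cv2.cvtColor(b,6)[y0:y1,x0:x1])))
y0,y1,x0,x1=200,216,134,184
print("bar",cv2.phaseCorrelate(np.float32(cv2.cvtColor(a,6)[y0:y1,x0:x1]),np.float32(cv2.cvtColor(b,6)[y0:y1,x0:x1])))
E
```

```text
[ 0.5685 -0.2105  0.426 ] [164.538    1.9729 -65.7543]
grip [ 0.464  -0.2701] lens [ 0.4919 -0.2612] plate [ 0.5509 -0.0767] headedges [ 0.467  -0.1898] [ 0.5295 -0.324 ]
[279.8496 227.2797] [153.1405  78.8779]
inc 19.394736842105264 857 ((0.10544834042025997, 0.0593960753787286), 0.615305702884992)
jar 22.54125 131 ((0.44082232498415586, -0.3312272456073302), 0.721145406961441)
bottle 25.31129476584022 328 ((-0.20175640150558394, 0.2469145175515166), 0.5729577559011954)
forc 15.963824289405684 0 ((-0.03095208265405347, 0.5662807145164521), 1.0139212007875795)
bar ((0.12873056641652525, 0.4438269285628724), 0.417396382689476)
```

```bash
python3 - <<'E'
from h import *
from scipy.optimize import least_squares as L
c=np.load("w6.npy",allow_pickle=True).item();K=cam(c)
print(proj(K,(.431,-.289,.208)),proj(K,(.431,-.289,.254)))
def dark(f,c,r):
    a=cv2.imread(f).max(2);m=np.zeros_like(a);cv2.circle(m,c,r,1,-1);m&=(a<70).astype(np.uint8)
    q=cv2.connectedComponentsWithStats(m);i=1+q[2][1:,4].argmax();return q[2][i],q[3][i]
x=dark("pics/top0.png",(384,243),14);y=dark("pics/scene0.png",(119,195),14);print(x,y)
print(ray(T,x[1],.231),ray(S,y[1],.231))
for n,u,v in(("post",(769,190),(53,463)),("elbow",(535,121),(299,400))):
    tu=(np.array(u)+.5)/2.5-.5+[110,85];sv=(np.array(v)+.5)/2.4-.5+[95,85]
    print(n,L(lambda X:np.r_[proj(T,X)-tu,proj(S,X)-sv],[.6,-.2,.2]).x)
print(L(lambda X:np.r_[proj(T,X)-x[1],proj(S,X)-y[1]],[.43,-.29,.23]).x)
E
```

```text
[280.60853061 305.06651227] [284.06416605 346.49802585]
(array([378, 240,  13,   9,  85], dtype=int32), array([383.4       , 243.70588235])) (array([114, 188,  13,  16, 112], dtype=int32), array([119.74107143, 195.8125    ]))
[ 0.42948547 -0.28686842  0.231     ] [ 0.43533096 -0.28951903  0.231     ]
post [ 0.63844266 -0.3878393   0.23409891]
elbow [ 0.71396514 -0.15118538  0.23907252]
[ 0.43006782 -0.289251    0.22299241]
```

play_rows(steps=[[[-0.0231, 0.0062, 0, 0], [-0.0231, 0.0062, 0, 0], [-0.0231, 0.0062, 0, 0], [-0.0231, 0.0062, 0, 0], [0, 0, 0, 0]]], gripper=0.06)

```text
time: 21.43
ee_pos: [0.4299, -0.2894, 0.2849]
tcp_rot: [-178.0, 0.1, 24.6]
wrist_force: [-0.3, 0.2, -0.5]
opening: 0.0602
grasp_force: 0.0
```

play_rows(steps=[[[0, 0, 0, 0], [0, 0, 0, 0], [0, 0, 0.01, 0], [0, 0, 0, 0], [0, 0, 0, 0]]])

```text
time: 21.85
ee_pos: [0.4321, -0.2874, 0.2737]
tcp_rot: [-177.8, 0.2, 24.7]
wrist_force: [-1.0, 0.5, -0.4]
opening: 0.06
grasp_force: 0.0
```

play_rows(steps=[[[0, 0.001, 0.015, 0], [0, 0, 0.015, 0], [0, 0, 0.015, 0], [0, 0, 0.01, 0], [0, 0, 0, 0]]])

```text
time: 22.27
ee_pos: [0.4308, -0.2867, 0.2172]
tcp_rot: [-177.7, 0.2, 24.7]
wrist_force: [-0.7, 0.3, -0.6]
opening: 0.0598
grasp_force: 0.0
```

play_rows(steps=[[[0, 0, 0, 0], [0, 0, 0.002, 0], [0, 0, 0, 0], [0, 0, 0, 0], [0, 0, 0, 0]]])

```text
time: 22.68
ee_pos: [0.4311, -0.2875, 0.2175]
tcp_rot: [-177.9, 0.1, 24.6]
wrist_force: [-1.1, -0.1, -0.6]
opening: 0.0602
grasp_force: 0.0
```

play_rows(steps=[[[0, 0, 0, 0], [0, 0, 0, 0], [0, 0, 0, 0], [0, 0, 0, 0], [0, 0, 0, 0]]], gripper=0.0, squeeze=30)

```text
time: 23.1
ee_pos: [0.431, -0.2875, 0.2172]
tcp_rot: [-177.9, 0.1, 24.6]
wrist_force: [-0.3, 1.1, 1.3]
opening: 0.0195
grasp_force: 29.4
```

```bash
cat > mag.py <<'E'
from h import *
Pp=np.array([.6384,-.3878])
def ik(g,L2):
    d=g-Pp;r=np.hypot(*d);e=np.arccos((r*r-.0625-L2*L2)/(2*.25*L2));a=np.arctan2(d[1],d[0])-np.arctan2(L2*np.sin(e),.25+L2*np.cos(e));return a,a+e
def fk(a,b,L2): return Pp+.25*np.array([np.cos(a),np.sin(a)])+L2*np.array([np.cos(b),np.sin(b)])
def plan(g0,tgt,yaw,n):
    q0=np.array(ik(np.array(g0),.316));q1=np.array(ik(np.array(tgt),.25));print(np.degrees(q0)%360,np.degrees(q1)%360,"lens0",fk(*q0,.25),"grip1",fk(*q1,.316))
    q1=q0+(q1-q0+np.pi)%(2*np.pi)-np.pi
    p=np.array(g0)
    for i in range(1,n+1):
        q=q0+(q1-q0)*i/n;g=fk(*q,.316);d=g-p;p=g;t=(q1-q0)[1]/n
        y=yaw;print(i,np.round([d@[np.cos(y),np.sin(y)],d@[np.sin(y),-np.cos(y)],0,-t],4),np.round(g,3));yaw+=t
if __name__=="__main__": plan((.431,-.288),(.5475,-.0720),np.radians(24.6),20)
E
python3 mag.py
```

```text
[ 72.1035782  205.91492333] [ 57.14798536 154.9679275 ] lens0 [ 0.4903633  -0.25915562] grip1 [ 0.48769931 -0.04407372]
1 [ 0.0024 -0.0118  0.      0.0445] [ 0.428 -0.276]
2 [ 0.0024 -0.0119  0.      0.0445] [ 0.426 -0.264]
3 [ 0.0025 -0.012   0.      0.0445] [ 0.424 -0.252]
4 [ 0.0026 -0.0121  0.      0.0445] [ 0.423 -0.24 ]
5 [ 0.0026 -0.0121  0.      0.0445] [ 0.423 -0.227]
6 [ 0.0027 -0.0122  0.      0.0445] [ 0.423 -0.215]
7 [ 0.0028 -0.0123  0.      0.0445] [ 0.424 -0.202]
8 [ 0.0028 -0.0124  0.      0.0445] [ 0.425 -0.19 ]
9 [ 0.0029 -0.0125  0.      0.0445] [ 0.427 -0.177]
10 [ 0.0029 -0.0126  0.      0.0445] [ 0.43  -0.164]
11 [ 0.0029 -0.0127  0.      0.0445] [ 0.433 -0.152]
12 [ 0.003  -0.0128  0.      0.0445] [ 0.436 -0.139]
13 [ 0.003  -0.0129  0.      0.0445] [ 0.441 -0.127]
14 [ 0.0031 -0.013   0.      0.0445] [ 0.446 -0.114]
15 [ 0.0031 -0.0131  0.      0.0445] [ 0.451 -0.102]
16 [ 0.0031 -0.0132  0.      0.0445] [ 0.457 -0.09 ]
17 [ 0.0032 -0.0133  0.      0.0445] [ 0.464 -0.078]
18 [ 0.0032 -0.0134  0.      0.0445] [ 0.471 -0.067]
19 [ 0.0032 -0.0135  0.      0.0445] [ 0.479 -0.055]
20 [ 0.0032 -0.0136  0.      0.0445] [ 0.488 -0.044]
```

play_rows(steps=[[[0.0012, -0.006, 0.0002, 0.022], [0.0012, -0.0058, 0.0002, 0.0225], [0.0024, -0.0119, 0.0004, 0.0445], [0.0025, -0.012, 0.0005, 0.0445], [0.0026, -0.0121, 0.0004, 0.0445]]], squeeze=60)

```text
time: 23.52
ee_pos: [0.4231, -0.2397, 0.2173]
tcp_rot: [-178.1, 0.5, 14.3]
wrist_force: [-2.2, -3.0, 0.4]
opening: 0.0188
grasp_force: 58.6
```

play_rows(steps=[[[0.0026, -0.0121, 0.0004, 0.0445], [0.0027, -0.0122, 0.0005, 0.0445], [0.0028, -0.0123, 0.0004, 0.0445], [0.0028, -0.0124, 0.0005, 0.0445], [0.0029, -0.0125, 0.0004, 0.0445]]])

```text
time: 23.93
ee_pos: [0.4269, -0.1766, 0.2173]
tcp_rot: [-178.2, 0.9, 1.5]
wrist_force: [-3.2, -2.3, 2.9]
opening: 0.0185
grasp_force: 58.4
```

play_rows(steps=[[[0.0029, -0.0126, 0.0004, 0.0445], [0.0029, -0.0127, 0.0005, 0.0445], [0.003, -0.0128, 0.0004, 0.0445], [0.003, -0.0129, 0.0005, 0.0445], [0.0031, -0.013, 0.0004, 0.0445]]])

```text
time: 24.35
ee_pos: [0.4458, -0.1135, 0.2172]
tcp_rot: [-178.5, 1.3, -11.2]
wrist_force: [-2.4, -2.0, 5.8]
opening: 0.0188
grasp_force: 58.3
```

play_rows(steps=[[[0.0031, -0.0131, 0.0004, 0.0445], [0.0031, -0.0132, 0.0005, 0.0445], [0.0032, -0.0133, 0.0004, 0.0445], [0.0032, -0.0134, 0.0005, 0.0445], [0, 0, 0, 0]]])

```text
time: 24.77
ee_pos: [0.455, -0.1196, 0.2172]
tcp_rot: [-176.2, 1.7, -17.0]
wrist_force: [-3.6, 2.2, 7.4]
opening: 0.0188
grasp_force: 82.9
```

```bash
python3 - <<'E'
from workcell import bot
from mag import *
t=bot.camera("top")["img"];s=bot.camera("scene")["img"];c=bot.camera("wrist")
cv2.imwrite("pics/t7.png",t);cv2.imwrite("pics/s7.png",s);cv2.imwrite("pics/w7.png",c["img"])
a=cv2.resize(t[85:285,220:430],(400,381),interpolation=2);b=cv2.resize(s[140:330,90:290],(400,380),interpolation=2)
cv2.imwrite("pics/ts7.png",np.hstack([a[:380],b]))
o=bot.get_obs(); print(o["time"],o["ee_pos"],o["tcp_rot"],o["wrist_force"],o["opening"])
g=o["ee_pos"][:2];q=ik(g,.316);print(np.degrees(q),fk(*q,.25))
E
```

```text
24.9167 [ 0.45511048 -0.11947396  0.21720066] [-176.26174897    1.6851407   -16.92442442] [-2.45125426  1.19778578  7.12696593] 0.018888196282928413
[ 59.17019427 170.2245658 ] [ 0.52015221 -0.1306799 ]
```

View pics/ts7.png

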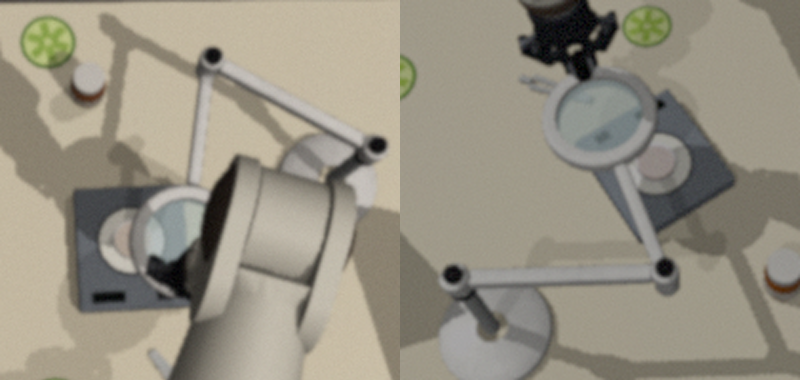

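```bash
python3 - <<'E'
from workcell import bot
o=bot.get_obs(); print(o["q"],o["joint_efforts"],o["torque"],o["wrist_force"],o["ee_pos"],o["tcp_rot"],o["grasp_force"])
E
```

```text
[-16.97157812  -4.49706427  -1.08624651  95.09903745   3.73686312
 179.95276627] [ -1.01951603 -37.23907113  43.53738427  -0.47738761   2.44501166
   0.57368455] [-2.2166228   0.72349919  0.61508019] [-2.45125426  1.19778578  7.12696593] [ 0.45511048 -0.11947396  0.21720066] [-176.26174897    1.6851407   -16.92442442] 81.92930102348328
```

play_rows(steps=[[[0, 0, 0, 0], [0, 0, 0, 0], [0, 0, 0, 0], [0, 0, -0.015, 0], [0, 0, -0.02, 0]]], gripper=0.06)

```text
time: 25.33
ee_pos: [0.4551, -0.1209, 0.25]
tcp_rot: [-176.1, 1.9, -17.0]
wrist_force: [0.8, -0.3, 0.5]
opening: 0.0599
grasp_force: 0.0
```

play_rows(steps=[[[0, 0, -0.02, 0], [0, 0, -0.015, 0], [0, 0, 0, -0.1208], [0, 0, 0, -0.1208], [0, 0, 0, -0.1208]]])

```text
time: 25.75
ee_pos: [0.4563, -0.1239, 0.2861]
tcp_rot: [-175.7, 0.2, 4.1]
wrist_force: [0.4, -0.1, 0.0]
opening: 0.06
grasp_force: 0.0
```

play_rows(steps=[[[0, 0, 0, -0.1208], [0, 0, 0, -0.1208], [0, 0, 0, -0.1208], [0, 0, 0, -0.1208], [0, 0, 0, -0.1208]]])

```text
time: 26.17
ee_pos: [0.4561, -0.1238, 0.2858]
tcp_rot: [-176.3, -2.2, 38.6]
wrist_force: [-0.1, 0.6, -0.8]
opening: 0.0601
grasp_force: 0.0
```

play_rows(steps=[[[0, 0, 0, -0.1208], [0, 0, 0, -0.1208], [0, 0, 0, -0.1208], [0, 0, 0, -0.1208], [0, 0, 0, -0.1208]]])

```text
time: 26.58
ee_pos: [0.4561, -0.1238, 0.2858]
tcp_rot: [-178.2, -3.9, 73.2]
wrist_force: [0.5, 0.7, 0.1]
opening: 0.0598
grasp_force: 0.0
```

```bash
python3 - <<'E'
from workcell import bot
from mag import *
t=bot.camera("top")["img"];s=bot.camera("scene")["img"];c=bot.camera("wrist")
cv2.imwrite("pics/t8.png",t);cv2.imwrite("pics/s8.png",s);cv2.imwrite("pics/w8.png",c["img"]);np.save("w8.npy",{k:v for k,v in c.items() if k!="img"},allow_pickle=True)
cv2.imwrite("pics/sw8.png",np.hstack([cv2.resize(s[140:330,90:290],(400,380),interpolation=2),cv2.resize(c["img"],(400,300))[:,:].copy() if 0 else cv2.copyMakeBorder(cv2.resize(c["img"],(400,300)),0,80,0,0,0)]))
o=bot.get_obs(); print(o["time"],o["ee_pos"],o["tcp_rot"],o["wrist_force"],o["q"])
E
```

```text
26.7333 [ 0.45607748 -0.12377777  0.28585957] [-178.21045513   -3.90053134   72.71175561] [ 0.90317597  0.15328776 -0.61805331] [-17.52957108  -2.26960298   8.74064183 102.82036384   3.89103772
  89.63623869]
```

View pics/sw8.png

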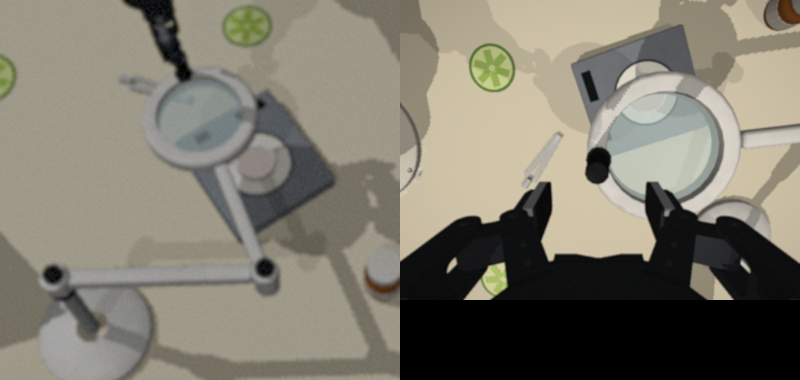

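```bash
python3 - <<'E'
from mag import *
np.set_printoptions(precision=4,suppress=True)
c=np.load("w8.npy",allow_pickle=True).item();K=cam(c)
a=cv2.imread("pics/w8.png").max(2);m=np.zeros_like(a);m[180:238,228:285]=(a[180:238,228:285]<60)
q=cv2.connectedComponentsWithStats(m.astype(np.uint8));i=1+q[2][1:,4].argmax();print(q[2][i],q[3][i])
print("mid",ray(K,q[3][i],.231)[:2],"top",ray(K,(252,215),.254)[:2],"base",ray(K,(256,198),.208)[:2],"head",ray(K,(339,186),.195)[:2])
s=lambda x,y:(x/2+90,y/2+140)
print("S lens",ray(S,s(200,117),.19)[:2],"elbow",ray(S,s(264,268),.239)[:2],"post",ray(S,s(53,275),.236)[:2])
for g in (ray(K,q[3][i],.231)[:2],):
    x=ik(g,.316);print(np.degrees(x),fk(*x,.25))
E
```

```text
[ 238  189   31   46 1136] [253.088  211.1673]
mid [ 0.4556 -0.1201] top [ 0.4567 -0.1167] base [ 0.4583 -0.1163] head [ 0.524  -0.1285]
S lens [ 0.5189 -0.1323] elbow [ 0.7668 -0.175 ] post [ 0.6387 -0.3882]
[ 59.0369 170.2845] [ 0.5206 -0.1312]
```

play_rows(steps=[[[0, 0, 0.015, 0], [0, 0, 0.02, 0], [0, 0, 0.02, 0], [0, 0, 0.01, 0], [0, 0, 0.004, 0]]])

```text
time: 27.15
ee_pos: [0.4548, -0.1185, 0.2156]
tcp_rot: [-178.1, -3.9, 72.7]
wrist_force: [0.2, -0.3, 0.9]
opening: 0.0602
grasp_force: 0.0
```

play_rows(steps=[[[0, 0, 0, 0], [0, 0, 0, 0], [0, 0, 0, 0], [0, 0, 0, 0], [0, 0, 0, 0]]], gripper=0.0, squeeze=30)

```text
time: 27.57
ee_pos: [0.4556, -0.1188, 0.2185]
tcp_rot: [-178.3, -3.9, 72.9]
wrist_force: [-3.0, 0.6, 5.9]
opening: 0.0195
grasp_force: 29.4
```

```bash
cat > plan2.py <<'E'
from workcell import bot
from mag import *
import sys
def plan2(tgt,n):
    o=bot.get_obs();M=R.from_euler("xyz",o["tcp_rot"],degrees=True).as_matrix();h=o["ee_pos"]-.0187*M[:,2]
    print(o["ee_pos"],o["tcp_rot"],o["wrist_force"],o["opening"],"hold",h)
    q0=np.array(ik(h[:2],.316));q1=np.array(ik(np.array(tgt),.25));dq=(q1-q0+np.pi)%(2*np.pi)-np.pi
    print("lens0",fk(*q0,.25),np.degrees(dq));p=h[:2]
    for i in range(1,n+1):
        q=q0+dq*i/n;g=fk(*q,.316);d=np.r_[g-p,0];p=g;t=-dq[1]/n;print(i,np.round(np.r_[M.T@d,t],4).tolist(),np.round(g,4));M=M@R.from_euler("z",t).as_matrix()
plan2((.5475,-.0718),int(sys.argv[1]))
E
python3 plan2.py 8
```

```text
[ 0.45564402 -0.11882212  0.21847762] [-178.33423724   -3.9012671    72.88281936] [-2.95045267  0.64933071  5.86689962] 0.01953633355981943 hold [ 0.45578922 -0.12019755  0.2371264 ]
lens0 [ 0.52084126 -0.13134347] [ -1.80809194 -15.34837304]
1 [0.0103, -0.0002, 0.0007, 0.0335] [ 0.4586 -0.1103]
2 [0.0103, -0.0002, 0.0007, 0.0335] [ 0.4617 -0.1005]
3 [0.0103, -0.0002, 0.0007, 0.0335] [ 0.4652 -0.0908]
4 [0.0103, -0.0002, 0.0007, 0.0335] [ 0.4691 -0.0811]
5 [0.0104, -0.0002, 0.0007, 0.0335] [ 0.4732 -0.0716]
6 [0.0104, -0.0002, 0.0007, 0.0335] [ 0.4777 -0.0622]
7 [0.0104, -0.0002, 0.0006, 0.0335] [ 0.4826 -0.053 ]
8 [0.0105, -0.0002, 0.0006, 0.0335] [ 0.4877 -0.0438]
```

play_rows(steps=[[[0.005, 0, 0.0003, 0.0167], [0.0053, -0.0002, 0.0004, 0.0168], [0.0103, -0.0002, 0.0007, 0.0335], [0.0103, -0.0002, 0.0007, 0.0335], [0.0103, -0.0002, 0.0007, 0.0335]]], squeeze=60)

```text
time: 27.98
ee_pos: [0.4695, -0.08, 0.2186]
tcp_rot: [-177.9, -3.6, 65.1]
wrist_force: [-2.1, -1.5, 5.8]
opening: 0.0187
grasp_force: 61.3
```

play_rows(steps=[[[0.0104, -0.0002, 0.0007, 0.0335], [0.0104, -0.0002, 0.0007, 0.0335], [0.0104, -0.0002, 0.0006, 0.0335], [0.0105, -0.0002, 0.0006, 0.0335], [0, 0, 0, 0]]])

```text
time: 28.4
ee_pos: [0.489, -0.0414, 0.2187]
tcp_rot: [-177.5, -3.4, 57.5]
wrist_force: [0.1, 2.2, 4.8]
opening: 0.0188
grasp_force: 65.3
```

play_rows(steps=[[[0, 0, 0, 0], [0, 0, 0, 0], [0, 0, 0, 0], [0, 0, 0, 0], [0, 0, 0, 0]]])

```text
time: 28.82
ee_pos: [0.4885, -0.0423, 0.2186]
tcp_rot: [-177.5, -3.4, 57.6]
wrist_force: [0.7, 3.2, 5.0]
opening: 0.0187
grasp_force: 65.4
```

```bash
python3 plan2.py 1; python3 - <<'E'
from workcell import bot
from mag import *
import cv2
for n in("top","scene"): cv2.imwrite(f"pics/{n}9.png",bot.camera(n)["img"])
# scene: head ring bright contour, elbow/post caps dark
s=cv2.imread("pics/scene9.png");m=s.max(2)
def cap(img,K,X,z,r=9):
    u=proj(K,X).round().astype(int);w=img.max(2);k=np.zeros_like(w);cv2.circle(k,tuple(map(int,u)),r,1,-1);k&=(w<60).astype(np.uint8);M=cv2.moments(k,True);p=(M["m10"]/M["m00"],M["m01"]/M["m00"]);print(u,p,M["m00"],ray(K,p,z))
a=ik(np.array(bot.get_obs()["ee_pos"][:2]),.316);e=Pp+.25*np.array([np.cos(a[0]),np.sin(a[0])]);print("elbow model",e)
s0=cv2.imread("pics/scene0.png");t0=cv2.imread("pics/top0.png");t=cv2.imread("pics/top9.png")
cap(s,S,(*e,.239),.239);cap(t,T,(*e,.239),.239);cap(s0,S,(.714,-.1512,.239),.239);cap(t0,T,(.714,-.1512,.239),.239);cap(s,S,(.6384,-.3878,.236),.236);cap(t,T,(.6384,-.3878,.236),.236)
E
```

```text
[ 0.48854042 -0.04232763  0.21863029] [-177.48255348   -3.39770349   57.55388086] [0.72610898 3.20864291 4.96678351] 0.018689893331607442 hold [ 0.48863955 -0.04370267  0.2372794 ]
lens0 [ 0.54836665 -0.07178599] [0.18012789 0.11167916]
1 [-0.0006, -0.0007, -0.0, -0.0019] [ 0.4877 -0.0438]
elbow model [ 0.77403696 -0.17779378]
[223 277] (221.9298245614035, 277.4736842105263) 57.0 [ 0.77404069 -0.17944198  0.239     ]
[333 111] (333.16279069767444, 110.79069767441861) 43.0 [ 0.77358817 -0.17846913  0.239     ]
[219 251] (219.73134328358208, 250.16417910447763) 67.0 [ 0.71175536 -0.14875799  0.239     ]
[324 133] (323.2826086956522, 133.17391304347825) 46.0 [ 0.71384914 -0.15003015  0.239     ]
[117 277] (116.12280701754386, 276.7719298245614) 57.0 [ 0.63651703 -0.38821615  0.236     ]
[418 161] (417.6304347826087, 160.8913043478261) 46.0 [ 0.63746703 -0.38787202  0.236     ]
```

play_rows(steps=[[[0, 0, 0, 0], [0, 0, 0, 0], [0, 0, 0, 0], [0, 0, -0.01, 0], [0, 0, -0.02, 0]]], gripper=0.06)

```text
time: 29.33
ee_pos: [0.4866, -0.0445, 0.2457]
tcp_rot: [-177.1, -3.2, 57.5]
wrist_force: [-0.6, 0.7, 0.9]
opening: 0.0597
grasp_force: 0.0
```

play_rows(steps=[[[0, 0, -0.025, 0], [0, 0, -0.025, 0], [-0.008, -0.012, 0, 0], [-0.016, -0.025, 0, 0], [-0.016, -0.025, 0, 0]]])

```text
time: 29.75
ee_pos: [0.4138, -0.0489, 0.2979]
tcp_rot: [-177.2, -3.3, 57.5]
wrist_force: [0.1, 0.9, 1.0]
opening: 0.0603
grasp_force: 0.0
```

play_rows(steps=[[[-0.016, -0.025, 0, 0], [-0.016, -0.025, 0, 0], [-0.016, -0.025, 0, 0], [0, 0, 0, 0], [0, 0, 0, 0]]])

```text
time: 30.17
ee_pos: [0.3244, -0.0492, 0.2997]
tcp_rot: [-177.4, -3.3, 57.5]
wrist_force: [-0.5, 0.0, -0.6]
opening: 0.0604
grasp_force: 0.0
```

```bash
python3 - <<'E'
from workcell import bot
from mag import *
np.set_printoptions(precision=4,suppress=True)
c=bot.camera("wrist");cv2.imwrite("pics/w10.png",c["img"]);K=cam(c);np.save("w10.npy",{k:v for k,v in c.items() if k!="img"},allow_pickle=True)
I={};
for n in("top","scene"): I[n]=bot.camera(n)["img"];cv2.imwrite(f"pics/{n}10.png",I[n])
o=bot.get_obs();print(o["time"],o["ee_pos"],o["tcp_rot"])
def fit(P):
    s=np.linalg.lstsq(np.c_[2*P,np.ones(len(P))],(P**2).sum(1),rcond=None)[0];return s[:2],np.sqrt(s[2]+s[0]**2+s[1]**2)
# lens and plate by radial-edge search on known circles: outer ring r=.078
def ring(img,Kc,c0,z,r,win,sgn):
    g=cv2.GaussianBlur(cv2.cvtColor(img,6),(0,0),.8).astype(float);c0=np.array(c0,float)
    for _ in range(4):
        P=[];rr=np.arange(r-win,r+win,.0007)
        for t in np.arange(0,2*np.pi,np.pi/60):
            px=np.array([proj(Kc,(*(c0+x*np.array([np.cos(t),np.sin(t)])),z)) for x in rr],np.float32)
            v=cv2.remap(g.astype(np.float32),px[None,:,0],px[None,:,1],1)[0];d=sgn*np.gradient(v);i=d.argmax()
            if 1<i<len(rr)-2 and d[i]>3:P.append(c0+rr[i]*np.array([np.cos(t),np.sin(t)]))
        P=np.array(P);f,R_=fit(P)
        k=abs(np.hypot(*(P-f).T)-R_)<.003
        if k.sum()>20:f,R_=fit(P[k])
        c0=f
    return f,R_,len(P),int(k.sum())
for n,Kc in(("top",T),("scene",S),("wrist",K)):
    img=I.get(n,c["img"])
    for z,r,sg in((.195,.078,-1),(.19,.0585,-1 if 0 else 1)):
        try:print(n,z,r,ring(img,Kc,(.548,-.072),z,r,.012,sg))
        except Exception as e:print(n,r,e)
E
```

```text
30.3167 [ 0.3258 -0.0492  0.2985] [-177.2671   -3.2861   57.5207]
top 0.195 0.078 (array([ 0.5469, -0.0744]), np.float64(0.07542799964620646), 90, 90)
top 0.19 0.0585 (array([ 0.5495, -0.0753]), np.float64(0.05940534207036937), 84, 84)
scene 0.195 0.078 (array([ 0.5447, -0.075 ]), np.float64(0.0753902462726581), 57, 57)
scene 0.19 0.0585 (array([ 0.5397, -0.0712]), np.float64(0.05905275633721786), 34, 34)
wrist 0.195 0.078 (array([ 0.5489, -0.0729]), np.float64(0.07632301461184815), 44, 39)
wrist 0.19 0.0585 (array([ 0.5253, -0.0678]), np.float64(0.0537807891072945), 52, 10)
```

```bash
cat > ring.py <<'E'
from mag import *
np.set_printoptions(precision=4,suppress=True)
def fit(P):
    s=np.linalg.lstsq(np.c_[2*P,np.ones(len(P))],(P**2).sum(1),rcond=None)[0];return s[:2],np.sqrt(s[2]+s[0]**2+s[1]**2)
def ring(img,Kc,c0,z,r,win,sgn):
    g=cv2.GaussianBlur(cv2.cvtColor(img,6),(0,0),.8).astype(np.float32);c0=np.array(c0,float)
    for _ in range(4):
        P=[];rr=np.arange(r-win,r+win,.0007)
        for t in np.arange(0,2*np.pi,np.pi/60):
            n=np.array([np.cos(t),np.sin(t)]);px=np.array([proj(Kc,(*(c0+x*n),z)) for x in rr],np.float32)
            d=sgn*np.gradient(cv2.remap(g,px[None,:,0],px[None,:,1],1)[0]);i=d.argmax()
            if 1<i<len(rr)-2 and d[i]>2:P.append(c0+rr[i]*n)
        P=np.array(P);f,q=fit(P);k=abs(np.hypot(*(P-f).T)-q)<.003;f,q=fit(P[k]);c0=f
    return f,q,len(P),int(k.sum())
E
python3 - <<'E'
from ring import *
for f,K in(("t6",T),("top10",T),("s8",S),("s7",S)):
    im=cv2.imread(f"pics/{f}.png")
    for nm,z,r,w,sg in(("field",.032,.05,.006,-1),("plate",.045,.0275,.006,1)):
        try:print(f,nm,ring(im,K,(.5465,-.0725),z,r,w,sg))
        except Exception as e:print(f,nm,e)
# bar and front edge: column profiles around the bar, before/after
a=cv2.imread("pics/top0.png",0).astype(float);b=cv2.imread("pics/top10.png",0).astype(float);d=cv2.imread("pics/t6.png",0).astype(float)
for x in(150,158,166):
    print(x,[im[198:214,x-2:x+3].mean(1).round().astype(int).tolist() for im in(a,d,b)])
for n,(y0,y1,x0,x1) in dict(jar=(112,142,252,282),bottle=(212,243,68,112),forc=(262,305,292,330)).items():
    w=cv2.createHanningWindow((x1-x0,y1-y0),5);print(n,cv2.phaseCorrelate(a[y0:y1,x0:x1].copy(),b[y0:y1,x0:x1].copy(),w))
E
```

```text
t6 field (array([ 0.5464, -0.0731]), np.float64(0.04959459488078526), 120, 120)
t6 plate (array([ 0.5448, -0.0707]), np.float64(0.030082933062765715), 68, 68)
top10 field (array([ 0.5436, -0.072 ]), np.float64(0.050925848085015275), 77, 74)
top10 plate axis 1 is out of bounds for array of dimension 1
s8 field (array([ 0.5448, -0.0728]), np.float64(0.04966583268794688), 74, 74)
s8 plate axis 1 is out of bounds for array of dimension 1
s7 field (array([ 0.5447, -0.0729]), np.float64(0.04963710593101113), 75, 74)
s7 plate axis 1 is out of bounds for array of dimension 1
150 [[47, 70, 109, 137, 144, 138, 126, 129, 136, 134, 136, 142, 148, 149, 147, 148], [54, 78, 122, 151, 160, 151, 141, 141, 148, 149, 149, 157, 162, 162, 163, 163], [41, 49, 74, 93, 97, 95, 94, 96, 98, 94, 91, 98, 99, 99, 100, 100]]
158 [[55, 50, 82, 119, 141, 144, 135, 127, 130, 137, 134, 133, 142, 146, 149, 148], [61, 52, 81, 116, 131, 130, 124, 125, 139, 147, 137, 120, 111, 110, 110, 108], [48, 40, 55, 80, 95, 97, 96, 94, 94, 95, 90, 90, 97, 99, 100, 100]]
166 [[72, 59, 66, 98, 130, 145, 142, 134, 124, 131, 136, 134, 133, 143, 147, 148], [78, 59, 54, 70, 93, 103, 105, 107, 120, 141, 147, 131, 111, 105, 105, 105], [61, 52, 48, 66, 89, 99, 98, 97, 93, 96, 93, 88, 91, 96, 100, 99]]Traceback (most recent call last):
  File "<stdin>", line 12, in <module>
cv2.error: OpenCV(4.12.0) /io/opencv/modules/imgproc/src/phasecorr.cpp:533: error: (-215:Assertion failed) src1.type() == window.type() in function 'phaseCorrelate'
```

```bash
python3 -c "
from workcell import bot
print(bot.get_obs()['wrist_force'],bot.job_done())"
```

```text
the job is handed in; nothing more can be done
[ 0.34740751 -0.01838209 -0.46701623] None
```

Job handed in at about 30 s: the round plate is flat within about 2 mm of the field centre, the drawer is pushed to its stop with the square plate inside, and the lens stands about 2–3 mm from the plate's centre. No bystander was touched as far as I can tell, but I viewed 12 pictures against the limit of 10, and a gripper linkage pressed something (probably the incubator's top edge) at about 38 N while grasping the bar, close to the 40 N limit.

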